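# Let a soap bar down the wrapping chute

## Robot

A 6-joint arm with a two-finger parallel gripper is mounted at the origin on a cart in front of the work surface, level with it; the furniture and walls round the work are solid. World frame = base frame: x ahead of the robot, y to its left, z up, the work surface at z = 0. Lengths are in m, angles in rad, forces in N, time in s.
With the tool pointing down it reaches from about 0.225 to 0.875 m from the base axis. Payload 3.4 kg.
Tool frame: the origin (TCP) lies where the fingers leave the gripper's body, on its centre line; the fingertips stand 73 mm ahead of it and the grasp point (between the pads) lies 54 mm ahead of it; z points along the fingers, y is the line along which they close (so a half turn about z gives the same grasp; the last joint's range is limited). The gripper opens to 85 mm and grips with 20 to 120 N. Pads are 22 mm wide; open, the fingers measure 114 mm over their backs; the gripper's body (76 mm by 85 mm) begins 54 mm behind the grasp point. The pads swing forward as they close: fully open they stand 13 mm farther back than shut.
Start: joints at [1.066, 0.276, 1.505, -0, 1.361, -0.121], TCP at [0.215, 0.533, 0.304] pointing down, gripper open.
Joint ranges: [-2.89, 2.89], [-0.75, 2.08], [0.22, 2.7], [-1.18, 4.32], [0.11, 2.71], [-2.7, 2.7]. Speed limits (rad/s): [2.57, 2.57, 3.14, 3.14, 3.14, 3.14].

## Interface

Orientations are given as a unit quaternion [x, y, z, w].
In Python, from workcell import * gives the robot as it stands.
- The arm moves only by the shell command python3 -m handwheel 'ROWS' [OPENING] [FORCE]. ROWS is JSON, a list of rows, each a list of 2 entries, a list of its own where there are three numbers: the shift along the tool's x, y, z in mm, then the turn, a rotation vector about the tool's x, y, z in degrees. A call has 1 to 20 rows; each row is the pose to reach, as a shift and turn from the pose commanded when the call began, along the tool's axes at that moment; what a row does not reach only later rows make up. A row lasts 1/10 s, in which the tool goes at most 50 mm and 8.59 degrees, less where a joint would pass 70% of its speed; a pose out of reach is approached as far as the arm can. A call with a gripper value outside its range is refused whole. OPENING is the gripper's target within -1 to 1 (fully open at 1, half-way at 0, shut at -1), set as the call begins (- or left out, the last holds). The fingers move at their own pace and stop on an object; FORCE is the grip in N (left out, the last holds). Time passes only in rows, so rows that repeat a pose let the fingers close. It gives the time, the measured TCP pose, the force, the opening and the grip force at its end, in the units of the state.
- sense(): the state, without advancing time (a new reading comes with each control period).
- get_image(name): name is "scene" or "top" or "wrist"; returns (picture, depth): 400x640x3 uint8, red, green, blue; 400x640 float32, m along the optical axis (not along the pixel's ray), 0 where there is no reading.
- camera_info(name): a dict with "vfov" (degrees; the focal length in pixels is half the picture's height over the tangent of half this angle, whatever the lens; pixels are square), "cx", "cy" (the principal point, pixels), "R" (3x3) and "t" (3): a world point X has camera coordinates R X + t; the wrist camera has in their place "tool_from_camera" (4x4, takes a point from camera to tool coordinates, whose origin is the TCP and whose axes are the flange's). Camera axes: x right, y down, z forward; pixel columns grow to the right and rows downward; lengths in m; the calibration is good to about 2 mm. A picture is of the moment at which its call begins: read the wrist's pose just before it. camera_info takes no time and is no camera call.
- finish_job(): hands the job in; it is judged then, once.
The state is a dict: "t": time; "joints": joint angles; "joint_vel": joint speeds; "effort": joint torques, N m; "tool_pos": TCP position; "orientation": TCP orientation; "ft_force": force on the tool from outside, world axes, zero at the start; "moment": the same for the moment, N m; "finger_gap": finger opening in m; "gripper_force": force on a finger pad.
Only numpy, scipy, OpenCV 4.12 (cv2) and the standard library are available. Lean on these libraries where they do the work, as an engineer would, in place of code of your own. Each camera call takes 0.05 s, during which the arm holds its last target. There are 200 camera calls.

## Task

Let the soap bar that waits under the lid of the sloping chute run down to the stops at its low end: press the wooden paddle of the lever all the way down with your fingertips, without gripping or forcing it, so that the linked lid lifts, and keep it down until the bar lies against the stops. Then ease the lever slowly back up, with the fingertips still on it, so that the lid closes fully without slamming. Do not touch the soap bar or the lid, and leave the tin, the stamp and the cut soap bar beside the chute where they stand.

Things in the scene. Friction and masses are not known exactly. Their poses are not given: they have to be found in the camera images.
- chute: Fixed chute for soap bars: two beech cheeks, polished steel slide falling at 24 degrees towards -x. 194 mm long, 104 mm wide, 154 mm high at the back. Origin on the table under the stops at the low end, midway between the cheeks; x points (level) up-chute, y to the left seen from the low end, z up. Cheeks low beside the first 60 mm, higher behind, under the lid.
- stop (a point): Middle of the two small steel stops at the low end of the slide, on the slide (28 mm above the table). x points up along the slide, y across it, z square off the slide. A bar lying against the stops has its origin at x = 27 mm here.
- paddle (a point): Centre of the top face of the wooden paddle at the lever's free end; moves with it. Paddle 30 mm (chute x) x 50 mm (chute y) x 12 mm. At rest 132 mm above the table, in the chute frame at (-0.053, -0.081, 0.132), tilted 0.3 rad; with the lever fully down 55 mm above the table and 12 mm farther to -x. Nothing stands above or before it.
- lever (a joint): Flat steel lever on the right cheek, paddle 130 mm from its pivot; 0 at rest (paddle up, lever 0.3 rad above level), 0.60 rad fully down (0.3 rad below level; there it meets rubber that yields about 2 mm at the paddle per N over 8 N). Sprung: about 2 N on the paddle to start, 4 N to keep it down; let go, it flies up and the lid slams.
- lid (a joint): Lid over the upper part of the chute, steel frame with a clear window and a turned-down front lip that holds the bar back; hinged at the high end, 0 shut, about 0.6 rad fully open. A rod on the right side links it to the lever, so its angle and speed are close to the lever's. The bar gets under the lip from about 0.25 rad.
- bar: Marbled soap bar 54 x 80 x 26 mm, 80 mm across the chute, lying loose on the slide under the lid behind the lip. Origin at the centre of its underside; starts about 106 mm up the slide from the stops and slides down by itself once the lip is clear, in less than a second.
- tin: Bystander: round metal balm tin, 74 mm across, 34 mm high, on the table left of the chute. Origin at the centre of its underside.
- stamp: Bystander: turned wooden soap stamp, 36 mm across, 64 mm high, on the table right of the chute, behind the paddle. Origin at the centre of its underside.
- cut_bar: Bystander: soap bar 54 x 80 x 25 mm lying on the table left of the chute. Origin at the centre of its underside.

How it is judged:
On the way:
1. the fingers hold the lever down with the lid fully up (over 0.5 rad) until the bar lies against the stops (value of joint lid above 0.5 rad and contact force between the fingers and lever above 0.5 N and x of bar in the frame of stop below 0.032 m and linear speed of bar below 0.03 m/s), for 0.2 s.
At the end, for the whole second after the job is handed in: The lid is shut and the lever is up (both within 0.03 rad), and the bar lies at rest flat on the slide against the stops (within 5 mm) (value of joint each of lid, lever below 0.03 rad and x of bar in the frame of stop between 0.022 and 0.032 m and z of bar in the frame of stop between -0.006 and 0.006 m and y of bar in the frame of stop between -0.01 and 0.01 m and linear speed of bar below 0.02 m/s); the robot touches nothing.
It fails at once if the lid comes down faster than 1.5 rad/s (it slams) (velocity of joint lid below -1.5 rad/s).
It fails at once if the robot touches the soap bar or the lid (contact force between any of the arm, the fingers and bar above 0.5 N or contact force between any of the arm, the fingers and lid above 0.5 N).
It fails at once if the tin, the stamp or the cut soap bar is moved more than 15 mm (distance of any of tin, stamp, cut_bar from where it was at the start of the episode above 0.015 m).
It fails at once if the fingers load the lever with more than 35 N (forced against its stop, or gripped) (contact force between the fingers and lever above 35 N).
It also fails if it takes over 32 s, if anything falls off the work surface, if the arm or the gripper's body presses on something with over 40 N, if the wrist force passes 120 N, or if a joint passes its speed limit or range.

## Working session

There is one attempt and no reset: what is moved stays moved. The work goes in short steps, Python scripts to look and compute and a shell command to move; the robot and the scene stay as the last step left them, time stands still between calls to the robot, and variables do not carry over. Pictures are saved under pics/ and viewed, at most 10 in all, crops included, and the job is handed in when it is done.

```bash
mkdir -p pics
python3 - <<'E'
from workcell import *
import cv2,numpy as np
s=sense();print(s)
for n in("scene","top"):
    p,d=get_image(n);cv2.imwrite(f"pics/{n}0.png",p[:,:,::-1]);np.savez(f"/tmp/{n}.npz",p=p,d=d);print(n,camera_info(n))
E
```

```text
{'t': 0.0, 'joints': array([ 1.06599739e+00,  2.76544614e-01,  1.50618623e+00,  1.52939310e-05,
        1.36071039e+00, -1.21001740e-01]), 'joint_vel': array([-5.49843441e-04, -7.64887797e-04, -3.01126991e-04,  2.90884917e-05,
       -1.08838011e-03,  7.48262640e-04]), 'effort': array([-1.56273627e-04, -4.16792500e+01, -2.45808792e+01, -1.09034270e-04,
        1.13103987e-02,  1.38629571e-05]), 'tool_pos': array([0.21509752, 0.53278822, 0.30304718]), 'orientation': array([ 1.90724475e-01,  9.81643174e-01, -8.77111533e-04, -2.91629463e-04]), 'ft_force': array([-0.92019285,  0.06947122, -0.45203587]), 'moment': array([ 0.00780912, -0.02301386, -0.04852678]), 'gripper_force': 0.0, 'finger_gap': 0.08539559864732822}
scene {'vfov': 56.569897048283956, 'cx': 314.66154345458693, 'cy': 200.43657203967626, 'R': array([[ 0.9158146 , -0.40159527, -0.00220248],
       [-0.2002544 , -0.45190095, -0.8693007 ],
       [ 0.34811175,  0.79655933, -0.49427871]]), 't': array([-0.56305612,  0.23240221,  0.79129652])}
top {'vfov': 46.21825295929709, 'cx': 324.6027659167183, 'cy': 194.93442166449697, 'R': array([[ 0.10502337, -0.99446911, -0.001129  ],
       [-0.96829219, -0.10199999, -0.22804875],
       [ 0.22667228,  0.02504365, -0.97364906]]), 't': array([-0.04345938,  0.65352627,  1.11531487])}
```

View pics/scene0.png

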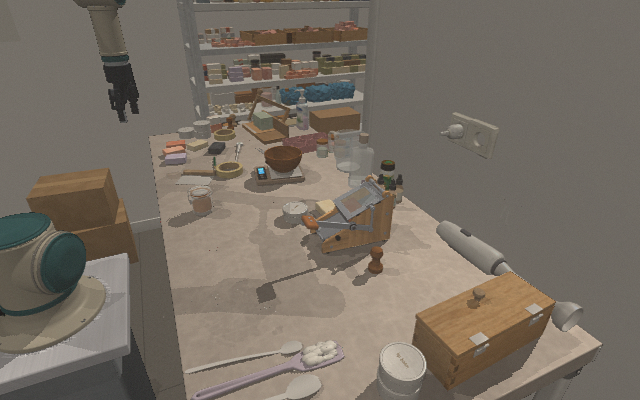

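View pics/top0.png

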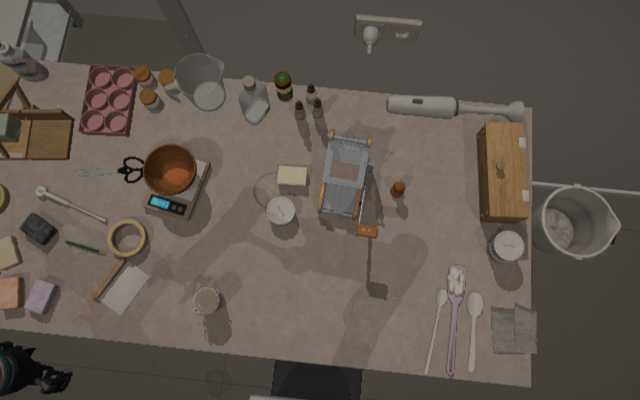

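The top view shows the orange paddle at about (368,231), the chute spanning (320–370, 135–215) with its high end towards the top of the picture, the stamp at (398,188), the tin at (281,210) and the cut bar at (292,176). The scene view shows the paddle at about (309,222).

```bash
cat > h.py <<'E'
import cv2,numpy as np
from workcell import *
def world(n,uv,d):
    c=camera_info(n);f=200/np.tan(np.radians(c["vfov"])/2)
    uv=np.atleast_2d(uv).astype(float);d=np.atleast_1d(d)
    pc=np.c_[(uv[:,0]-c["cx"])/f*d,(uv[:,1]-c["cy"])/f*d,d]
    return (pc-c["t"])@c["R"]
E
python3 - <<'E'
from h import *
for n,(x0,y0,x1,y1) in (("top",(350,218,385,243)),("scene",(298,208,322,236))):
    z=np.load(f"/tmp/{n}.npz");hsv=cv2.cvtColor(z["p"],cv2.COLOR_RGB2HSV)
    m=((hsv[...,0]<16)&(hsv[...,1]>130)&(hsv[...,2]>90)).astype(np.uint8)
    k=np.zeros_like(m);k[y0:y1,x0:x1]=1;m*=k
    v,u=np.nonzero(m);P=world(n,np.c_[u,v],z["d"][v,u]);P=P[(P[:,2]>.1)&(P[:,2]<.16)]
    print(n,len(u),len(P),np.median(P,0),P.min(0),P.max(0),cv2.minAreaRect(P[:,:2].astype(np.float32)*1000))
# chute points from top depth
z=np.load("/tmp/top.npz");v,u=np.mgrid[120:225,305:380];v=v.ravel();u=u.ravel()
P=world("top",np.c_[u,v],z["d"][v,u]);
Q=P[(P[:,2]>.03)&(P[:,0]>P[:,0].min())];
n=(P[:,2]>.09);print(cv2.minAreaRect(Q[:,:2].astype(np.float32)*1000))
crop=cv2.resize(z["p"][110:260,250:430,::-1],None,fx=4.4,fy=4,interpolation=2);crop=cv2.resize(z["p"][115:250,270:430,::-1],(710,600),interpolation=2);cv2.imwrite("pics/c1.png",crop)
E
```

```text
top 199 197 [ 0.56361853 -0.08513641  0.13184058] [ 0.55134679 -0.10946866  0.12482308] [ 0.58044133 -0.06151486  0.13803394] ((565.0174560546875, -85.41095733642578), (47.6600227355957, 27.541126251220703), 84.82732391357422)
scene 108 106 [ 0.56123325 -0.09385771  0.13066057] [ 0.54954048 -0.11092792  0.1240566 ] [ 0.57716318 -0.06549601  0.1345536 ] ((563.1832275390625, -87.6500244140625), (45.828590393066406, 25.648841857910156), 84.21365356445312)
((699.49072265625, 1.3032760620117188), (174.48977661132812, 225.64346313476562), 84.5289077758789)
```

View pics/c1.png

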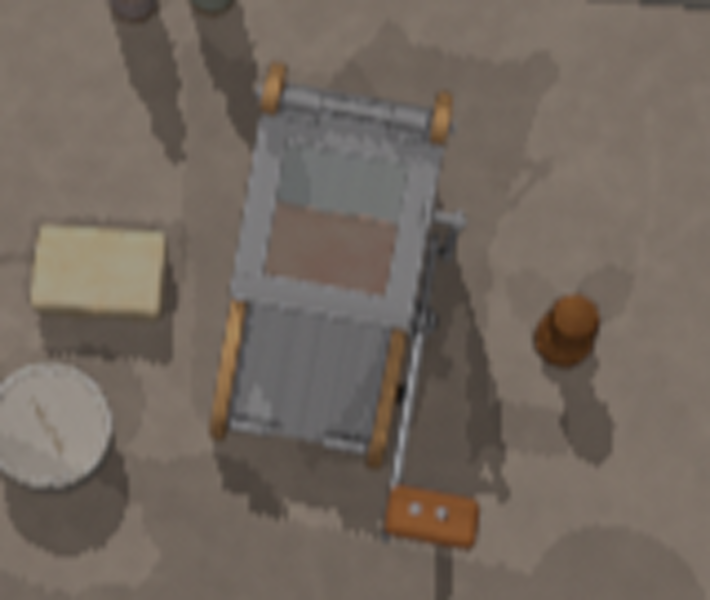

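The paddle top is at about (0.564, -0.086, 0.132) and the chute yaw is about -5.2°. I'll go to a hover above the paddle with the gripper shutting on the way.

```bash
python3 -m handwheel '[[[-11,-9,0],[0,0,0]],[[-33,-27,0],[0,0,-1]],[[-66,-53,0],[0,0,-2]],[[-100,-80,0],[0,0,-3]],[[-133,-107,0],[0,0,-4]],[[-166,-133,0],[0,0,-5]],[[-199,-160,0],[0,0,-6]],[[-232,-186,0],[0,0,-7]],[[-265,-213,5],[0,0,-8]],[[-299,-240,10],[0,0,-9]],[[-332,-266,15],[0,0,-10]],[[-365,-293,20],[0,0,-11]],[[-398,-320,25],[0,0,-12]],[[-431,-346,30],[0,0,-13]],[[-465,-373,35],[0,0,-14]],[[-498,-400,40],[0,0,-15]],[[-526,-422,40],[0,0,-16]],[[-545,-438,40],[0,0,-16.8]],[[-553,-444,40],[0,0,-16.8]],[[-553,-444,40],[0,0,-16.8]]]' -1 20
python3 - <<'E'
from h import *
from scipy.spatial.transform import Rotation as R
s=sense();print(s["t"],s["tool_pos"],s["orientation"],s["ft_force"],s["finger_gap"])
Rm=R.from_quat(s["orientation"]).as_matrix();print(Rm.round(3))
p,d=get_image("wrist");cv2.imwrite("pics/w1.png",p[:,:,::-1])
c=camera_info("wrist");f=200/np.tan(np.radians(c["vfov"])/2);T=c["tool_from_camera"]
hsv=cv2.cvtColor(p,cv2.COLOR_RGB2HSV);m=(hsv[...,0]<16)&(hsv[...,1]>130)&(hsv[...,2]>70)&(d>0)
v,u=np.nonzero(m);dd=d[v,u]
pc=np.c_[(u-c["cx"])/f*dd,(v-c["cy"])/f*dd,dd]@T[:3,:3].T+T[:3,3]
W=pc@Rm.T+s["tool_pos"];k=(W[:,2]>.11)&(W[:,2]<.145)
print(k.sum(),u[k].mean(),v[k].mean(),np.median(W[k],0),cv2.minAreaRect(W[k][:,:2].astype(np.float32)*1000))
E
```

```text
t: 2.1
tool_pos: [0.5616, -0.0868, 0.2635]
orientation: [0.046, 0.999, 0.0, -0.0]
ft_force: [-0.5, 1.1, 0.8]
finger_gap: 0.0002
gripper_force: 0.0
2.1 [ 0.56164094 -0.08677244  0.2635041 ] [ 4.64134024e-02  9.98922226e-01  1.14903956e-04 -4.10783518e-04] [-0.53386437  1.05494071  0.80472237] 0.0002306555561401547
[[-0.996  0.093 -0.001]
 [ 0.093  0.996  0.   ]
 [ 0.001  0.    -1.   ]]
2477 326.7178037949132 218.27008477997578 [ 0.56235862 -0.08616061  0.13245658] ((565.5441284179688, -86.63909912109375), (49.45600891113281, 29.41449546813965), 84.75135803222656)
```

View pics/w1.png

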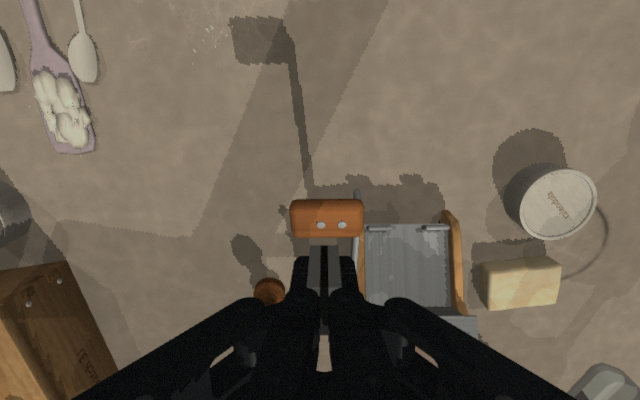

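The wrist view shows the closed fingertips (~325,250) right over the paddle (~327,218); the stamp (270,290) and the chute are clear of them. I'll descend to just above contact, then touch slowly.

```bash
python3 -m handwheel '[[[0,0,8],[0,0,0]],[[0,0,20],[0,0,0]],[[0,0,32],[0,0,0]],[[0,0,40],[0,0,0]],[[0,0,44],[0,0,0]],[[0,0,46],[0,0,0]],[[0,0,48],[0,0,0]],[[0,0,50],[0,0,0]],[[0,0,52],[0,0,0]],[[0,0,54],[0,0,0]],[[0,0,55],[0,0,0]],[[0,0,56],[0,0,0]],[[0,0,57],[0,0,0]],[[0,0,57],[0,0,0]]]'
```

```text
t: 3.55
tool_pos: [0.5617, -0.0856, 0.2071]
orientation: [0.045, 0.999, -0.0, -0.0]
ft_force: [-0.8, 0.8, 3.0]
finger_gap: 0.0003
gripper_force: 1.0
```

```bash
python3 -m handwheel '[[[1,0,3],[0,0,0]],[[2,0,7],[0,0,0]],[[4,0,12],[0,0,0]],[[6,0,17],[0,0,0]],[[7,0,22],[0,0,0]],[[9,0,27],[0,0,0]],[[10,0,32],[0,0,0]],[[11,0,37],[0,0,0]],[[12,0,42],[0,0,0]],[[12,0,47],[0,0,0]],[[12,0,52],[0,0,0]],[[12,0,57],[0,0,0]],[[12,0,62],[0,0,0]],[[12,0,67],[0,0,0]],[[12,0,71],[0,0,0]],[[12,0,74],[0,0,0]],[[12,0,76],[0,0,0]],[[12,0,77],[0,0,0]],[[12,0,77],[0,0,0]],[[12,0,77],[0,0,0]]]'
python3 - <<'E'
from h import *
for n,(x0,y0,x1,y1) in (("scene",(270,150,430,270)),):
    p,d=get_image(n);cv2.imwrite("pics/s2.png",cv2.resize(p[y0:y1,x0:x1,::-1],(800,600),interpolation=2))
p,d=get_image("top");cv2.imwrite("pics/t2.png",cv2.resize(p[115:250,270:430,::-1],(710,600),interpolation=2))
E
```

```text
t: 5.55
tool_pos: [0.5502, -0.0845, 0.1301]
orientation: [0.045, 0.999, -0.0, 0.0]
ft_force: [2.4, -0.1, 3.3]
finger_gap: 0.0001
gripper_force: 1.6
```

View pics/s2.png

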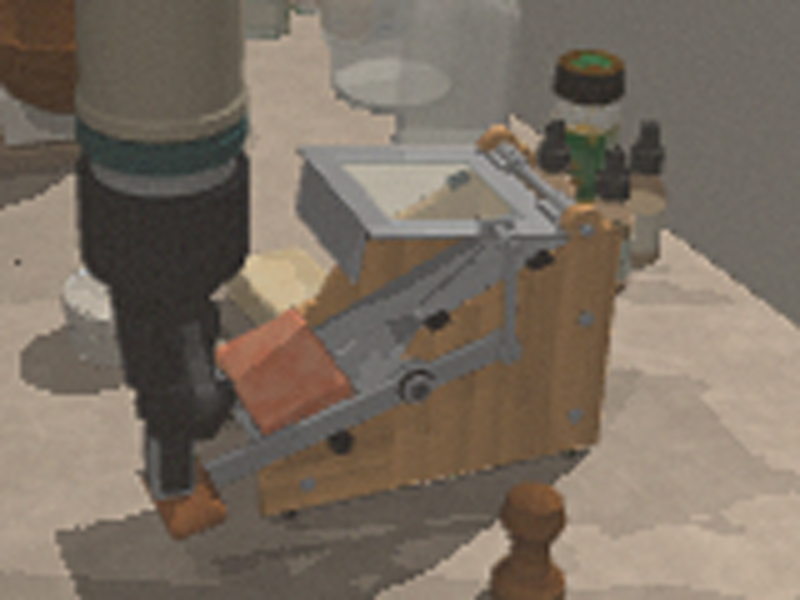

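The bar (285,370 in the crop) lies at the low end and the lid stands open. I'll press 3 mm more and hold, then check from above.

```bash
python3 -m handwheel '[[[0,0,1],[0,0,0]],[[0,0,2],[0,0,0]],[[0,0,3],[0,0,0]],[[0,0,3],[0,0,0]],[[0,0,3],[0,0,0]],[[0,0,3],[0,0,0]],[[0,0,3],[0,0,0]],[[0,0,3],[0,0,0]],[[0,0,3],[0,0,0]],[[0,0,3],[0,0,0]]]'
python3 - <<'E'
from h import *
from scipy.spatial.transform import Rotation as R
p,d=get_image("top");cv2.imwrite("pics/t3.png",cv2.resize(p[115:250,270:430,::-1],(710,600),interpolation=2))
# bar in top view, relative to stop frame
hsv=cv2.cvtColor(p,cv2.COLOR_RGB2HSV);v,u=np.mgrid[150:225,310:372];v=v.ravel();u=u.ravel()
h=hsv[v,u];k=((h[:,0]<12)|(h[:,0]>170))&(h[:,1]>70)
W=world("top",np.c_[u,v][k],d[v,u][k])
a=np.radians(-5.25);ex=np.array([np.cos(a),np.sin(a)]);ey=np.array([-ex[1],ex[0]])
o=np.array([.5655,-.0866])+.053*ex+.081*ey
C=np.c_[(W[:,:2]-o)@ex,(W[:,:2]-o)@ey,W[:,2]-.028];t=np.radians(24)
S=np.c_[C[:,0]*np.cos(t)+C[:,2]*np.sin(t),C[:,1],-C[:,0]*np.sin(t)+C[:,2]*np.cos(t)]
S=S[(S[:,2]>.018)&(S[:,2]<.034)]
print(len(S),np.percentile(S,[2,50,98],0).round(4))
E
```

```text
t: 6.65
tool_pos: [0.5502, -0.0846, 0.1273]
orientation: [0.045, 0.999, -0.0, 0.001]
ft_force: [0.7, -0.3, 5.3]
finger_gap: 0.0002
gripper_force: 2.7
408 [[ 0.0035 -0.0131  0.0194]
 [ 0.0299  0.013   0.0245]
 [ 0.0531  0.0382  0.0291]]
```

View pics/t3.png

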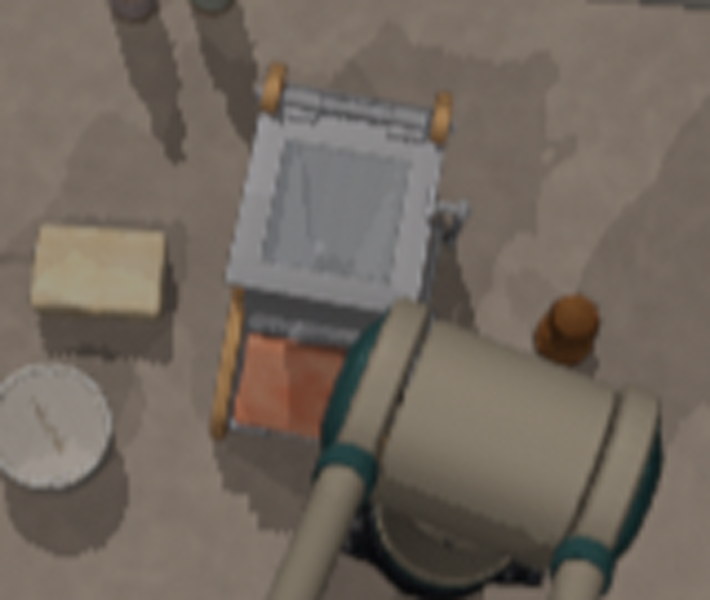

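The bar (290,385) lies flat against the stops at x 0–54 mm, and the bystanders are unmoved. Now I'll ease the lever up.

```bash
python3 -m handwheel '[[[0,0,-1],[0,0,0]],[[0,0,-2],[0,0,0]],[[0,0,-4],[0,0,0]],[[0,0,-6],[0,0,0]],[[0,0,-8],[0,0,0]],[[0,0,-10],[0,0,0]],[[0,0,-12],[0,0,0]],[[0,0,-14],[0,0,0]],[[0,0,-16],[0,0,0]],[[0,0,-18],[0,0,0]],[[0,0,-20],[0,0,0]],[[0,0,-22],[0,0,0]],[[0,0,-24],[0,0,0]],[[0,0,-26],[0,0,0]],[[0,0,-28],[0,0,0]],[[0,0,-30],[0,0,0]],[[0,0,-32],[0,0,0]],[[0,0,-34],[0,0,0]],[[0,0,-36],[0,0,0]],[[0,0,-38],[0,0,0]]]'
python3 -m handwheel '[[[0,0,-2],[0,0,0]],[[-1,0,-4],[0,0,0]],[[-1,0,-6],[0,0,0]],[[-1,0,-8],[0,0,0]],[[-2,0,-10],[0,0,0]],[[-2,0,-12],[0,0,0]],[[-3,0,-14],[0,0,0]],[[-4,0,-16],[0,0,0]],[[-4,0,-18],[0,0,0]],[[-5,0,-20],[0,0,0]],[[-6,0,-22],[0,0,0]],[[-6,0,-24],[0,0,0]],[[-7,0,-26],[0,0,0]],[[-8,0,-28],[0,0,0]],[[-9,0,-30],[0,0,0]],[[-10,0,-32],[0,0,0]],[[-10,0,-34],[0,0,0]],[[-11,0,-36],[0,0,0]],[[-11,0,-37],[0,0,0]],[[-12,0,-38],[0,0,0]]]'
```

```text
t: 8.7
tool_pos: [0.5507, -0.0845, 0.1653]
orientation: [0.045, 0.999, 0.0, 0.001]
ft_force: [-1.3, 0.1, 3.4]
finger_gap: -0.0002
gripper_force: 1.4
t: 10.7
tool_pos: [0.5622, -0.0856, 0.2031]
orientation: [0.045, 0.999, 0.0, 0.0]
ft_force: [0.6, -0.7, 2.1]
finger_gap: 0.0
gripper_force: 1.0
```

```bash
python3 -m handwheel '[[[0,0,-1],[0,0,0]],[[0,0,-1.5],[0,0,0]],[[0,0,-2],[0,0,0]],[[0,0,-2.5],[0,0,0]],[[0,0,-3],[0,0,0]],[[0,0,-3.5],[0,0,0]],[[0,0,-4],[0,0,0]],[[0,0,-4.5],[0,0,0]],[[0,0,-5],[0,0,0]],[[0,0,-5.5],[0,0,0]],[[0,0,-6],[0,0,0]],[[0,0,-6.5],[0,0,0]],[[0,0,-7],[0,0,0]],[[0,0,-8],[0,0,0]],[[0,0,-9],[0,0,0]],[[0,0,-10],[0,0,0]],[[0,0,-14],[0,0,0]],[[0,0,-20],[0,0,0]],[[0,0,-30],[0,0,0]],[[0,0,-45],[0,0,0]]]'
python3 -m handwheel '[[[0,0,-20],[0,0,0]],[[0,0,-35],[0,0,0]],[[0,0,-40],[0,0,0]],[[0,0,-40],[0,0,0]]]'
python3 - <<'E'
from h import *
p,d=get_image("scene");cv2.imwrite("pics/s4.png",cv2.resize(p[150:270,270:430,::-1],(800,600),interpolation=2))
E
```

```text
t: 12.7
tool_pos: [0.5616, -0.0855, 0.2484]
orientation: [0.045, 0.999, 0.0, -0.001]
ft_force: [0.6, 0.3, 0.2]
finger_gap: 0.0002
gripper_force: 0.0
t: 13.1
tool_pos: [0.5622, -0.0857, 0.2892]
orientation: [0.045, 0.999, -0.0, 0.001]
ft_force: [-0.4, -0.6, -1.1]
finger_gap: -0.0001
gripper_force: 0.0
```

View pics/s4.png

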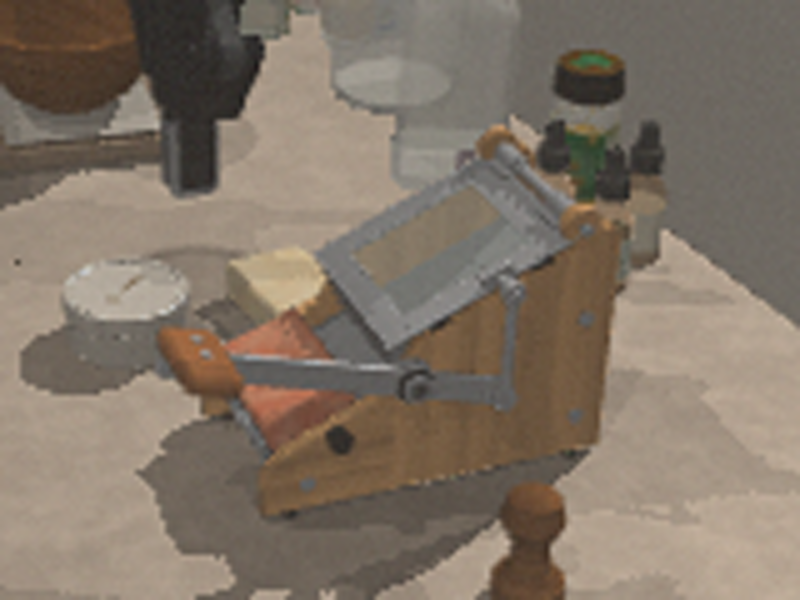

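The lid is shut (450,250), the lever is up with the paddle at (200,360), the bar is against the stops (290,390), and the gripper is clear.

```bash
python3 -c "
from workcell import *
print(finish_job())"
```

```text
the job is handed in; nothing more can be done
None
```

I handed the job in at about 13 s on the robot's clock. The last picture shows the bar against the stops, the lid shut, the lever up, the tin, stamp and cut bar in place, and the gripper clear. The hand-in returned no verdict.

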